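# Set the timing pulley to its pin

## Robot

A 7-joint arm with a two-finger parallel gripper is mounted at the origin on a cart in front of the work surface, level with it; the furniture and walls round the work are solid. World frame = base frame: x ahead of the robot, y to its left, z up, the work surface at z = 0. Lengths are in m, angles in rad, forces in N, time in s.
With the tool pointing down it reaches from about 0.35 to 0.9 m from the base axis. Payload 19.9 kg.
Tool frame: the origin (TCP) lies midway between the tips of the shut fingers; the grasp point (between the pads) lies 19 mm behind it; y points along the fingers, z is the direction in which the jaws open and shut, and the axes are right-handed (so a half turn about y gives the same grasp; the last joint's range is limited). The gripper opens to 94 mm and grips with 3 to 60 N. Pads are 16 mm wide; open, the fingers measure 119 mm over their backs; the gripper's body (75 mm by 177 mm) begins 78 mm behind the grasp point.
Start: joints at [1.153, 0.417, -0.01, 1.614, 0.005, 1.111, -0.053], TCP at [0.23, -0.581, 0.205] pointing down, gripper open.
Joint ranges: [-2.81, 2.81], [-0.39, 2.02], [-1.27, 1.25], [0.06, 2.57], [-1.19, 4.33], [0.19, 2], [-2.82, 2.82]. Speed limits (rad/s): [1.89, 1.89, 2.39, 2.39, 3.01, 3.01, 3.01].

## Interface

Orientations are given as [roll, pitch, yaw] about the fixed x, y, z axes, in that order (R = Rz(yaw) Ry(pitch) Rx(roll)).
In Python, from bench import telemetry, snapshot, close_job, finder gives the robot as it stands.
- The arm moves only by the tool servo_tool, never from a script. Its argument "targets" is a list of rows, each a list of 2 entries, a list of its own where there are three numbers: the shift along the tool's x, y, z in mm, then the turn about the tool's y in rad. A call has 1 to 20 rows; each row is the pose to reach, as a shift and turn from the pose commanded when the call began, along the tool's axes at that moment; what a row does not reach only later rows make up. A row lasts 1/12 s, in which the tool goes at most 41.7 mm and 7.16 degrees, less where a joint would pass 70% of its speed; a pose out of reach is approached as far as the arm can. A call with a gripper value outside its range is refused whole. "fingers" is the opening, from 0 (shut) to 1 (fully open), set as the call begins (left out, the last holds). The fingers move at their own pace and stop on an object; "force" is the grip in N (left out, the last holds). Time passes only in rows, so rows that repeat a pose let the fingers close. It gives the time, the measured TCP pose, the force and the opening at its end, in the units of the state.
- telemetry.sense(): the state, without advancing time (a new reading comes with each control period).
- snapshot(name): name is "scene" or "top" or "wrist"; returns a dict with "image" (384x512x3 uint8, red, green, blue), "depth" (384x512 float32, m along the optical axis (not along the pixel's ray), 0 where there is no reading), "fx", "fy", "cx", "cy" (pixels), "view" (4x4, takes a point from world to camera coordinates). Camera axes: x right, y up, looking along -z (the intrinsics and any distortion apply to the point x, -y, -z); pixel columns grow to the right and rows downward; lengths in m; the calibration is good to about 2 mm. A picture is of the moment at which its call begins.
- close_job(): hands the job in, once; it reports no verdict.
Trained networks look in a picture, given as the dict that the camera call returned (one of the last four; its "shot" number tells which), for a name from the list of things; names that differ only in an ending like _2 or _b are one class to them, and where a whole thing is asked for, a point or a joint stands for the part that bears it (a point fixed in the world has none). Each returns a list of dicts, best first, with "p" (0 to 1); they miss things now and then, are a little off and sometimes report something else, mostly with a low value. They report only what shows in the picture. A call takes as long as a camera call.
- finder.find_in(target, picture): "centre" ([x, y, z] in m, in world coordinates, good to about 4 mm: the middle of the surface that is visible of it).
- finder.regions_of(target, picture): "mask" (384x512 bool, what is visible of it).
The state is a dict: "time_s": time; "q": joint angles; "joint_velocities": joint speeds; "tau": joint torques, N m; "tcp_pos": TCP position; "tcp_rot": TCP orientation; "ft_force": force on the tool from outside, world axes, zero at the start; "ft_torque": the same for the moment, N m; "finger_gap": finger opening in m.
Only numpy, scipy, OpenCV 4.12 (cv2) and the standard library are available. Lean on these libraries where they do the work, as an engineer would, in place of code of your own. Each camera call takes 0.05 s, during which the arm holds its last target.

## Task

Before the belt goes on, the timing pulley on the mounting plate has to be set: turn it by its hexagon hub until the raised index arrow on its face points straight at the slim, pointed timing pin (not at the wide hexagon-headed clamp bolt), then let go so that it stays there.

Things in the scene. Friction and masses are not known exactly. Their poses are not given: they have to be found in the camera images.
- hub_top (a point): Centre of the top of the pulley's hub, on its vertical turning axis, 76 mm above the bench; x points along the index arrow, z up. The hub is a plain steel hexagon, 30 mm across flats, 38 mm tall, on a dark toothed pulley (95 mm diameter, face 38 mm above the bench) over the middle of a grey fixed plate 150 x 150 x 12 mm. Its flats face along the arrow and at 60 and 120 degrees from it.
- index_mark (a point): Outer end of the raised index arrow, 44 mm from the turning axis and 41 mm above the bench; x points outward along the arrow, z up. The arrow is a bright metal bar 8 mm wide and 3 mm high on the pulley's dark face, running outward from the hub on one side only, with a point at the rim.
- timing_pin: Slim pointed steel pin, 10 mm diameter (18 mm collar at the foot), 23 mm tall, fixed upright on the plate 62 to 75 mm from the pulley's axis; top 35 mm above the bench. Origin: centre of its foot, 12 mm above the bench. On the other side of the arrow stands a wide, low, dark hexagon bolt head (20 mm across flats, 12 mm tall): the clamp bolt, not the pin. Which side has the pin varies.
- pulley (a joint): Angle of the pulley, rad, growing anticlockwise seen from above; 0 is the arrow along the plate's own x axis. It turns from -2.6 to 2.6 with light friction (about 0.08 N m, no spring) and stays where it is left. At the start the arrow is 25 to 80 degrees from the pin, one way or the other.

How it is judged:
By the outcome, as a careful person would: the job done as asked, in the order asked, and still so for the second after the job is handed in, with the robot touching nothing.
It also fails if it takes over 32 s, if anything falls off the work surface, if the arm or the gripper's body presses on something with over 40 N, if the wrist force passes 120 N, or if a joint passes its speed limit or range.

## Working session

There is one attempt and no reset: what is moved stays moved. The work goes in short steps, Python scripts to look and compute and a tool call to move; the robot and the scene stay as the last step left them, time stands still between calls to the robot, and variables do not carry over. Pictures are saved under pics/ and viewed, and the job is handed in when it is done.

Besides the shell and the picture viewer there is one more tool, called after "Emit:" as a command line: name --argument value ..., lists and objects as JSON in quotes. servo_tool: Moves the arm, as the interface text tells. Its arguments: {"type":"object","properties":{"targets":{"type":"array","items":{"type":"array"}},"fingers":{"type":"number"},"force":{"type":"number"}},"required":["targets"]}

```bash
mkdir -p pics; ls
python3 - <<'E'
from bench import telemetry, snapshot, finder
import cv2,pickle,numpy as np
s=telemetry.sense();print({k:np.round(v,3).tolist() for k,v in s.items()})
for n in ("scene","top"):
    p=snapshot(n);pickle.dump(p,open(f"{n}0.pkl","wb"))
    cv2.imwrite(f"pics/{n}0.png",p["image"][:,:,::-1])
    for t in ("hub_top","index_mark","timing_pin"):
        for d in finder.find_in(t,p)[:3]: print(n,t,np.round(d["centre"],4),round(d["p"],2))
print(telemetry.sense()["time_s"])
E
```

```text
pics
{'time_s': 0.0, 'q': [1.153, 0.418, -0.01, 1.614, 0.005, 1.111, -0.053], 'joint_velocities': [0.0, -0.0, -0.0, 0.001, -0.0, 0.002, -0.002], 'tau': [0.001, -85.126, 0.639, -42.599, -0.049, 0.019, 0.0], 'tcp_pos': [0.23, -0.581, 0.205], 'tcp_rot': [-1.572, -0.0, -2.765], 'ft_force': [-0.535, 0.004, -0.629], 'ft_torque': [-0.004, 0.047, -0.048], 'finger_gap': 0.094}
scene hub_top [ 0.4508 -0.0373  0.0395] 0.88
scene index_mark [ 0.4522 -0.0413  0.0397] 0.63
scene timing_pin [ 0.5121 -0.0026  0.022 ] 0.58
top hub_top [ 0.4625 -0.0518  0.0367] 0.76
top index_mark [ 0.4643 -0.0575  0.036 ] 0.62
top timing_pin [ 0.5111 -0.0061  0.0152] 0.61
0.4
```

View images.

View pics/top0.png

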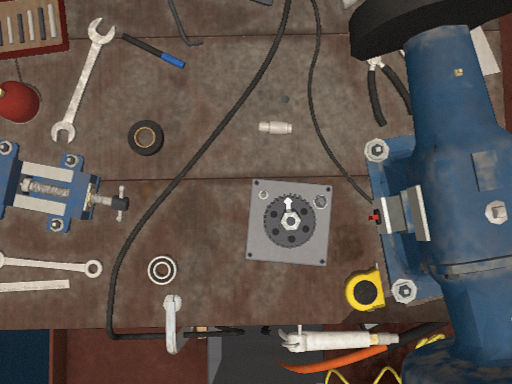

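View pics/scene0.png

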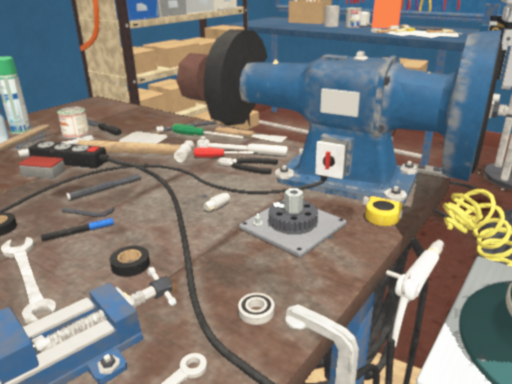

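```bash
cat > h.py <<'E'
import numpy as np
def world(p,u,v,d=None):
    d=p["depth"][v,u] if d is None else d
    c=np.stack([(u-p["cx"])/p["fx"]*d,-(v-p["cy"])/p["fy"]*d,-d,np.ones_like(d)],-1)
    return (c@np.linalg.inv(p["view"]).T)[...,:3]
def cloud(p):
    v,u=np.mgrid[:384,:512]; return world(p,u,v)
def pix(p,X):
    c=p["view"]@np.r_[X,1]; return np.array([p["fx"]*c[0]/-c[2]+p["cx"],p["fy"]*c[1]/c[2]+p["cy"]])
E
python3 - <<'E'
import pickle,cv2,numpy as np
from h import *
p=pickle.load(open("top0.pkl","rb"))
print({k:p[k] for k in p if k not in("image","depth","view")}, np.linalg.inv(p["view"])[:3,3])
W=cloud(p)
cv2.imwrite("pics/topz.png",cv2.resize(p["image"][170:275,235:345,::-1],None,fx=6,fy=6,interpolation=cv2.INTER_CUBIC)[:600])
for v in range(10,380,22): print(v,[ (round(float(W[v,u,0]),2),round(float(W[v,u,1]),2),round(float(W[v,u,2]),2)) for u in range(340,512,24)])
s=pickle.load(open("scene0.pkl","rb"))
cv2.imwrite("pics/scenez.png",cv2.resize(s["image"][180:255,235:350,::-1],None,fx=6,fy=6,interpolation=cv2.INTER_CUBIC))
m=(W[...,2]>.06)&(W[...,2]<.1)&(abs(W[...,0]-.46)<.06)&(abs(W[...,1]+.055)<.06)
print(m.sum(),np.median(W[m],0),np.argwhere(m).mean(0))
E
```

```text
{'fx': 498.39491401913074, 'fy': 498.39491401913074, 'cx': 265.9459801357865, 'cy': 194.34539649756843, 'shot': 2} [ 0.44407005 -0.01767392  0.92407815]
10 [(0.86, -0.16, -0.0), (0.75, -0.15, 0.26), (0.73, -0.18, 0.29), (0.72, -0.21, 0.31), (0.73, -0.24, 0.3), (0.73, -0.27, 0.29), (0.74, -0.31, 0.27), (0.75, -0.36, 0.25)]
32 [(0.82, -0.16, -0.0), (0.72, -0.15, 0.25), (0.72, -0.19, 0.25), (0.72, -0.22, 0.24), (0.72, -0.25, 0.25), (0.72, -0.29, 0.25), (0.82, -0.43, -0.0), (1.1, -0.84, -0.73)]
54 [(0.78, -0.16, 0.0), (0.71, -0.17, 0.17), (0.77, -0.25, 0.0), (0.69, -0.23, 0.22), (0.68, -0.25, 0.25), (0.68, -0.28, 0.25), (0.77, -0.43, 0.01), (1.03, -0.84, -0.73)]
76 [(0.73, -0.16, 0.0), (0.74, -0.2, -0.0), (0.73, -0.25, 0.01), (0.67, -0.23, 0.22), (0.65, -0.25, 0.25), (0.65, -0.28, 0.26), (0.73, -0.43, -0.0), (0.95, -0.84, -0.73)]
98 [(0.69, -0.16, -0.0), (0.69, -0.2, -0.0), (0.69, -0.25, -0.0), (0.64, -0.23, 0.21), (0.62, -0.25, 0.25), (0.62, -0.28, 0.26), (0.62, -0.32, 0.25), (0.88, -0.83, -0.73)]
120 [(0.65, -0.15, -0.0), (0.65, -0.2, 0.0), (0.65, -0.25, -0.0), (0.61, -0.23, 0.19), (0.
[... 1325 characters left out ...]
-0.23, 0.0), (0.33, -0.27, 0.02), (0.32, -0.32, 0.0), (0.35, -0.28, 0.24), (0.35, -0.3, 0.26), (0.35, -0.33, 0.26)]
318 [(0.29, -0.14, 0.0), (0.28, -0.19, 0.0), (0.28, -0.23, 0.0), (0.28, -0.27, 0.0), (0.28, -0.32, 0.0), (0.32, -0.28, 0.22), (0.32, -0.3, 0.25), (0.33, -0.33, 0.26)]
340 [(0.24, -0.15, -0.05), (0.23, -0.2, -0.05), (0.23, -0.24, -0.06), (0.18, -0.35, -0.29), (0.24, -0.32, -0.0), (0.29, -0.28, 0.21), (0.3, -0.3, 0.25), (0.3, -0.33, 0.26)]
362 [(0.15, -0.17, -0.23), (0.02, -0.32, -0.73), (0.01, -0.4, -0.73), (0.25, -0.22, 0.18), (0.26, -0.25, 0.21), (0.26, -0.27, 0.24), (0.27, -0.29, 0.26), (0.27, -0.32, 0.27)]
274 [ 0.46149904 -0.05328245  0.07607015] [220.89781022 289.77372263]
```

```bash
sleep 1; ls pics
```

```text
scene0.png
scenez.png
top0.png
topz.png
```

View pics/topz.png

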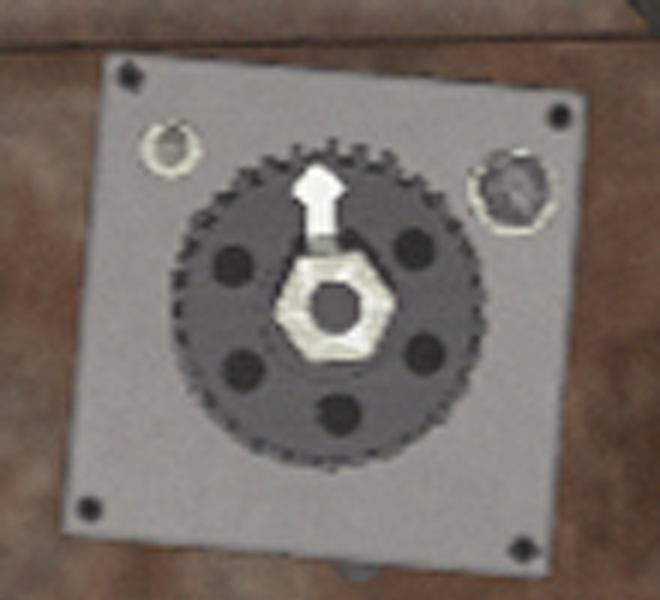

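View pics/scenez.png

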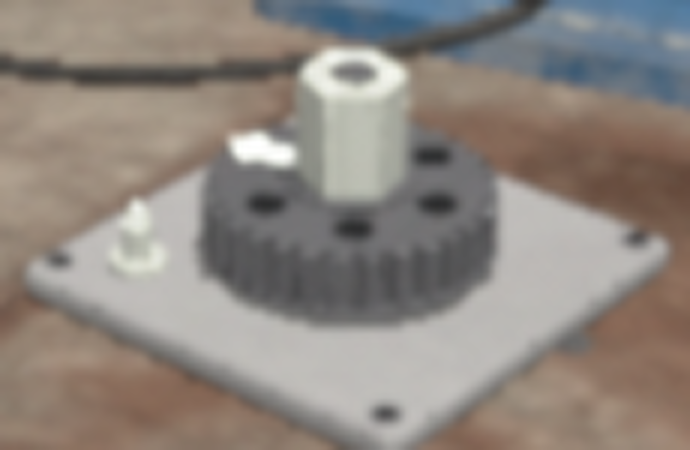

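```bash
cat >> h.py <<'E'
def hit(p,u,v,z):
    a=world(p,float(u),float(v),np.float64(1)); o=np.linalg.inv(p["view"])[:3,3]
    return o+(a-o)*(z-o[2])/(a[2]-o[2])
E
python3 - <<'E'
import pickle,cv2,numpy as np
from h import *
p=pickle.load(open("top0.pkl","rb"))
f=lambda x,y,z:hit(p,(x+.5)/6-.5+235,(y+.5)/6-.5+170,z)
hub=f(336,307,.076); tip=f(318,165,.041); pin=f(171,148,.02); bolt=f(513,190,.024)
C=[f(*c,.012) for c in((107,54),(585,93),(547,575),(65,530))]
# holes
H=[f(*c,.012) for c in((130,76),(560,116),(523,549),(90,508))]
print("hub",hub,"plate",np.mean(C,0),"holes",np.mean(H,0),"tip",tip,"pin",pin)
ax=(np.mean(H,0)+hub)/2
A=lambda q:np.degrees(np.arctan2(*(q-ax)[1::-1]))
print("arrow",A(tip),np.linalg.norm((tip-ax)[:2]),"pin",A(pin),np.linalg.norm((pin-ax)[:2]),"bolt",A(bolt))
print("flats/plate angle",np.degrees(np.arctan2(*(H[0]-H[3])[1::-1])))
from bench import snapshot,finder
for n in("top","scene"):
    W=cloud(pickle.load(open(n+"0.pkl","rb")))
    for y in np.arange(-.6,.15,.05):
        m=(W[...,1]>y)&(W[...,1]<y+.05)&(W[...,0]>-.1)&(W[...,0]<.75)&(W[...,2]>.02)
        if m.any():
            Q=W[m];i=Q[:,2].argmax();print(n,round(y,2),Q[i].round(2),"xmin",Q[:,0].min().round(2))
E
```

```text
hub [ 0.46185957 -0.05442458  0.076     ] plate [ 0.4618736  -0.05408334  0.012     ] holes [ 0.46202239 -0.05401806  0.012     ] tip [ 0.50465749 -0.05155462  0.041     ] pin [ 0.51211463 -0.00792304  0.02      ]
arrow 3.572216849089482 0.04279966764445666 pin 42.699609572440906 0.06827097153639083 bolt -58.09123977601751
flats/plate angle -6.2530970522948355
top -0.4 [ 0.74 -0.35  0.27] xmin 0.74
top -0.35 [ 0.26 -0.3   0.32] xmin 0.26
top -0.3 [ 0.26 -0.3   0.32] xmin 0.25
top -0.25 [ 0.73 -0.23  0.32] xmin 0.22
top -0.2 [ 0.73 -0.2   0.31] xmin 0.3
top -0.15 [ 0.74 -0.15  0.25] xmin 0.33
top -0.1 [ 0.47 -0.05  0.08] xmin 0.42
top -0.05 [ 0.44 -0.02  0.92] xmin 0.42
scene -0.6 [ 0.26 -0.56  0.38] xmin 0.24
scene -0.55 [ 0.24 -0.53  0.38] xmin 0.2
scene -0.5 [ 0.23 -0.49  0.34] xmin 0.21
scene -0.45 [ 0.36 -0.4   0.04] xmin 0.27
scene -0.4 [ 0.22 -0.37  0.34] xmin 0.17
scene -0.35 [ 0.21 -0.33  0.34] xmin 0.16
scene -0.3 [ 0.21 -0.3   0.34] xmin 0.18
scene -0.25 [ 0.74 -0.25  0.32] xmin 0.19
scene -0.2 [ 0.73 -0.2   0.3 ] xmin 0.3
scene -0.15 [ 0.74 -0.15  0.24] xmin 0.45
scene -0.1 [ 0.47 -0.06  0.08] xmin 0.42
scene -0.05 [ 0.46 -0.05  0.08] xmin 0.08
scene 0.0 [0.08 0.01 0.07] xmin 0.07
scene 0.05 [0.07 0.05 0.03] xmin 0.06
```

Emit:
servo_tool --targets '[[[0,-42,0],0],[[0,-84,0],0],[[0,-126,0],0],[[0,-168,0],0],[[0,-210,0],0],[[0,-225,0],0],[[0,-225,0],0]]' --fingers 1

```text
time_s: 0.98
tcp_pos: [0.2303, -0.582, 0.4353]
tcp_rot: [-1.564, 0.0, -2.765]
ft_force: [0.3, -0.2, -0.8]
finger_gap: 0.094
```

```bash
cat > st.py <<'E'
from bench import telemetry
import numpy as np
from scipy.spatial.transform import Rotation as Ro
s=telemetry.sense();R=Ro.from_euler("xyz",s["tcp_rot"]).as_matrix()
print(s["time_s"],s["tcp_pos"].round(4) if hasattr(s["tcp_pos"],"round") else s["tcp_pos"],np.round(s["q"],3),"F",np.round(s["ft_force"],1),"T",np.round(s["ft_torque"],2),"gap",s["finger_gap"])
j=np.degrees(np.arctan2(R[1,2],R[0,2]));print("jaw",j,"tilt",R[2,1])
d=R.T@(np.array([.462,-.0542,.049])-s["tcp_pos"])*1000
print("shift to grasp",d.round(1),"turn to 3.6",-np.radians(3.6-j),"turn to 42.7",-np.radians(42.7-j))
E
python3 st.py
```

```text
0.9833 [ 0.2303 -0.582   0.4353] [ 1.146e+00  3.100e-01 -1.000e-03  1.256e+00  0.000e+00  1.569e+00
 -5.000e-02] F [ 0.3 -0.2 -0.8] T [-0.04  0.02 -0.02] gap 0.09398643325553534
jaw -68.41401376957872 tilt -0.9999784075460301
shift to grasp [-409.5  383.7 -408. ] turn to 3.6 -1.2568816478556817 turn to 42.7 -1.9393053853854645
```

Emit:
servo_tool --targets '[[[-25.6,0,-25.5],-0.0786],[[-51.2,0,-51],-0.157],[[-76.8,0,-76.5],-0.236],[[-102.4,0,-102],-0.314],[[-128,0,-127.5],-0.393],[[-153.6,0,-153],-0.471],[[-179.2,0,-178.5],-0.55],[[-204.8,0,-204],-0.628],[[-230.4,0,-229.5],-0.707],[[-256,0,-255],-0.786],[[-281.6,0,-280.5],-0.864],[[-307.2,0,-306],-0.943],[[-332.8,0,-331.5],-1.021],[[-358.4,0,-357],-1.1],[[-384,0,-382.5],-1.178],[[-409.5,0,-408],-1.257],[[-409.5,0,-408],-1.257],[[-409.5,0,-408],-1.257]]'

```text
time_s: 2.48
tcp_pos: [0.4608, -0.0495, 0.4298]
tcp_rot: [-1.572, 0.001, -1.504]
ft_force: [-0.3, -0.8, -0.1]
finger_gap: 0.0939
```

```bash
python3 st.py
python3 - <<'E'
from bench import snapshot,finder
import cv2,pickle,numpy as np
p=snapshot("wrist");pickle.dump(p,open("wrist1.pkl","wb"));cv2.imwrite("pics/wrist1.png",p["image"][:,:,::-1])
for t in ("hub_top","index_mark","timing_pin"):
    for d in finder.find_in(t,p)[:2]: print(t,np.round(d["centre"],4),round(d["p"],2))
E
```

```text
2.4833 [ 0.4608 -0.0495  0.4298] [ 0.606  0.004 -0.562  1.626  0.002  1.513  0.11 ] F [-0.3 -0.8 -0.1] T [-0.09 -0.12  0.  ] gap 0.09390918031777638
jaw 3.8149589146766907 tilt -0.9999995049538478
shift to grasp [  5.  380.8   1.2] turn to 3.6 0.003751740817621813 turn to 42.7 -0.678671996712161
hub_top [ 0.4622 -0.0532  0.0387] 0.67
index_mark [ 0.4655 -0.0543  0.0407] 0.97
```

View pics/wrist1.png

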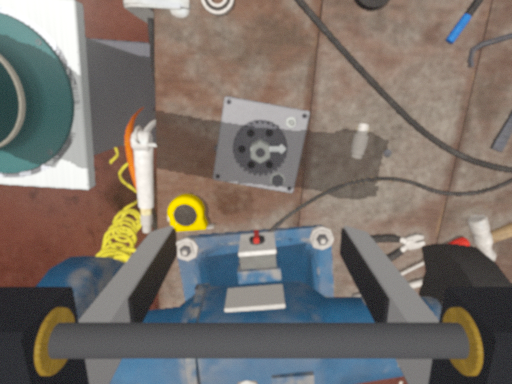

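Emit:
servo_tool --targets '[[[0,40,0],0],[[0,80,0],0],[[0,120,0],0],[[0,160,0],0],[[0,200,0],0],[[0,240,0],0],[[0,265,0],0],[[0,280,0],0],[[0,290,0],0],[[0,290,0],0],[[0,290,0],0]]'

```text
time_s: 3.6
tcp_pos: [0.4608, -0.0515, 0.1409]
tcp_rot: [-1.571, 0.0, -1.509]
ft_force: [0.2, -0.2, 0.8]
finger_gap: 0.0938
```

```bash
python3 st.py
python3 - <<'E'
from bench import snapshot,finder
import cv2,pickle,numpy as np
p=snapshot("wrist");pickle.dump(p,open("wrist2.pkl","wb"));cv2.imwrite("pics/wrist2.png",p["image"][:,:,::-1])
E
python3 st.py
```

```text
3.6 [ 0.4608 -0.0515  0.1409] [ 0.543  0.253 -0.562  2.051  0.173  0.883 -0.054] F [ 0.2 -0.2  0.8] T [-0.06 -0.15  0.01] gap 0.09381353379378524
jaw 3.558621592149438 tilt -0.9999999958041575
shift to grasp [ 2.8 91.9  1. ] turn to 3.6 -0.0007221894562253789 turn to 42.7 -0.6831459269860083
3.65 [ 0.4611 -0.0514  0.1414] [ 0.543  0.252 -0.562  2.05   0.173  0.883 -0.054] F [-0.5  0.8  0.1] T [-0.03 -0.12 -0.03] gap 0.09400678336559949
jaw 3.5726590546110715 tilt -0.9999993820255524
shift to grasp [ 2.8 92.4  0.6] turn to 3.6 -0.00047718951764476596 turn to 42.7 -0.6829009270474277
```

View pics/wrist2.png

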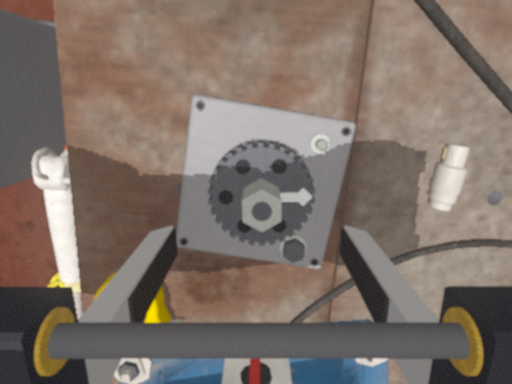

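Run:
```python
import pickle,cv2,numpy as np
from h import *
p=pickle.load(open("wrist2.pkl","rb"))
cv2.imwrite("pics/wrist2z.png",cv2.resize(p["image"][90:275,175:365,::-1],None,fx=3.2,fy=3.2,interpolation=cv2.INTER_CUBIC))
f=lambda x,y,z:hit(p,x,y,z)
hub=f(262,211,.076); tip=f(314,197,.041); pin=f(320.5,145,.014);pt=f(320.5,145,.035)
H=[f(*c,.012) for c in((201,105),(347,131),(315,263),(184,242))]
ax=np.mean(H,0);A=lambda q:np.degrees(np.arctan2(*(q-ax)[1::-1]))
print(hub,ax,tip,pin,pt);print(A(tip),A(pin),A(pt))
```

```text
[ 0.46353919 -0.05399492  0.076     ] [ 0.46398624 -0.05442464  0.012     ] [ 0.50847913 -0.05066007  0.041     ] [ 0.51424366 -0.00933008  0.014     ] [ 0.51020954 -0.00661244  0.035     ]
4.836309217564863 41.900731877646834 45.96802285640085
```

View pics/wrist2z.png

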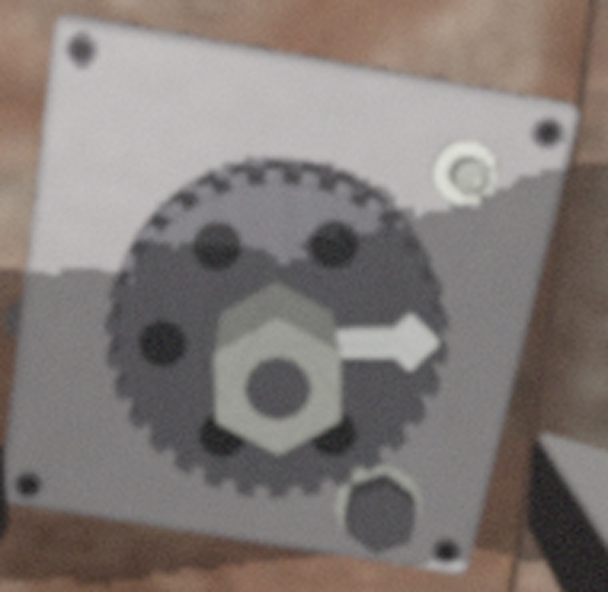

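Run:
```python
import pickle,cv2,numpy as np
from h import *
p=pickle.load(open("wrist2.pkl","rb"));p0=pickle.load(open("top0.pkl","rb"))
f=lambda x,y,z:hit(p,(x+.5)/3.2-.5+175,(y+.5)/3.2-.5+90,z)
g=lambda x,y,z:hit(p0,(x+.5)/6-.5+235,(y+.5)/6-.5+170,z)
for n,hub,tip,base,col,top in(("w",f(277,387,.076),f(441,342,.041),f(340,343,.041),f(465,174,.015),f(470,177,.034)),
  ("t",g(336,307,.076),g(318,164,.041),g(321,235,.041),g(170,149,.015),g(172,148,.034))):
  ax=hub;A=lambda q,a=ax:np.degrees(np.arctan2(*(q-a)[1::-1]))
  print(n,hub,"tip",A(tip),"bar",A(tip,base),"col",A(col),col,"top",A(top),top)
```

```text
w [ 0.46292529 -0.05370561  0.076     ] tip 4.377733327179648 bar 4.111856175328689 col 41.890568379341374 [ 0.5134773 -0.0083629  0.015    ] top 44.22002585207185 [ 0.51126722 -0.00666224  0.034     ]
t [ 0.46185957 -0.05442458  0.076     ] tip 3.8015033356563728 bar 1.1590345214630495 col 42.957925903917804 [ 0.51219111 -0.00755871  0.015     ] top 43.10968646482335 [ 0.51105522 -0.0083725   0.034     ]
```

Emit:
servo_tool --targets '[[[2.6,35,1],0],[[2.6,60,1],0],[[2.6,80,1],0],[[2.6,92,1],0],[[2.6,92,1],0],[[2.6,92,1],0]]'

```text
time_s: 4.15
tcp_pos: [0.4623, -0.0538, 0.0493]
tcp_rot: [-1.57, -0.0, -1.508]
ft_force: [-0.2, 0.2, 0.2]
finger_gap: 0.0941
```

```bash
python3 st.py
```

```text
4.15 [ 0.4623 -0.0538  0.0493] [ 0.477  0.412 -0.5    2.111  0.307  0.687 -0.165] F [-0.2  0.2  0.2] T [ 0.01 -0.03 -0.01] gap 0.09411866281289966
jaw 3.5970686024153857 tilt -0.999999824147749
shift to grasp [ 0.4  0.3 -0.3] turn to 3.6 -5.116253953652964e-05 turn to 42.7 -0.6824749000693194
```

Emit:
servo_tool --targets '[[[0,0,0],0],[[0,0,0],0],[[0,0,0],0],[[0,0,0],0],[[0,0,0],0],[[0,0,0],0],[[0,0,0],0],[[0,0,0],0],[[0,0,0],0],[[0,0,0],0]]' --fingers 0 --force 30

```text
time_s: 4.98
tcp_pos: [0.4628, -0.0535, 0.0486]
tcp_rot: [-1.569, 0.0, -1.508]
ft_force: [27.4, 0.2, -22.4]
finger_gap: 0.0309
```

```bash
python3 st.py
```

```text
4.9833 [ 0.4628 -0.0535  0.0486] [ 0.477  0.413 -0.5    2.112  0.309  0.684 -0.166] F [ 27.4   0.2 -22.4] T [ 0.01 -6.05  0.1 ] gap 0.0308791608339632
jaw 3.6139318318420752 tilt -0.9999979064248208
shift to grasp [ 0.6 -0.4 -0.8] turn to 3.6 0.0002431563364783978 turn to 42.7 -0.6821805811933045
```

Emit:
servo_tool --targets '[[[0,0.5,0.8],0],[[0,0.5,0.8],0],[[0,0.5,0.8],0],[[0,0.5,0.8],0]]'

```text
time_s: 5.32
tcp_pos: [0.4634, -0.0535, 0.0486]
tcp_rot: [-1.569, -0.0, -1.508]
ft_force: [0.4, 0.3, 12.1]
finger_gap: 0.0295
```

```bash
python3 st.py
```

```text
5.3167 [ 0.4634 -0.0535  0.0486] [ 0.475  0.414 -0.5    2.11   0.309  0.686 -0.167] F [ 0.4  0.3 12.1] T [ 0.12  0.2  -0.01] gap 0.02951453684965838
jaw 3.6233119558077007 tilt -0.9999989344563237
shift to grasp [ 0.6 -0.4 -1.5] turn to 3.6 0.00040687038392379 turn to 42.7 -0.6820168671458591
```

Emit:
servo_tool --targets '[[[0,0,0],-0.04],[[0,0,0],-0.1],[[0,0,0],-0.17],[[0,0,0],-0.24],[[0,0,0],-0.31],[[0,0,0],-0.38],[[0,0,0],-0.45],[[0,0,0],-0.52],[[0,0,0],-0.58],[[0,0,0],-0.63],[[0,0,0],-0.67],[[0,0,0],-0.687],[[0,0,0],-0.687],[[0,0,0],-0.687],[[0,0,0],-0.687]]'

```text
time_s: 6.57
tcp_pos: [0.4621, -0.054, 0.0486]
tcp_rot: [-1.572, -0.0, -0.821]
ft_force: [-10.7, -3.5, 26.4]
finger_gap: 0.0297
```

```bash
python3 st.py
python3 - <<'E'
from bench import snapshot,finder
import cv2,pickle,numpy as np
for n in ("wrist","top"):
    p=snapshot(n);pickle.dump(p,open(n+"3.pkl","wb"));cv2.imwrite(f"pics/{n}3.png",p["image"][:,:,::-1])
E
```

```text
6.5667 [ 0.4621 -0.054   0.0486] [ 0.607  0.449 -0.659  2.107  0.418  0.716  0.424] F [-10.7  -3.5  26.4] T [-0.52  2.42  0.07] gap 0.029736309970880035
jaw 42.95333676384125 tilt -0.9999985738279378
shift to grasp [ 0.  -0.4 -0.2] turn to 3.6 0.6868452981751599 turn to 42.7 0.00442156064537708
```

View pics/wrist3.png

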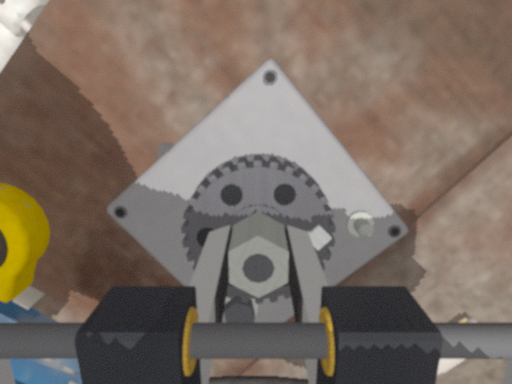

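View pics/top3.png

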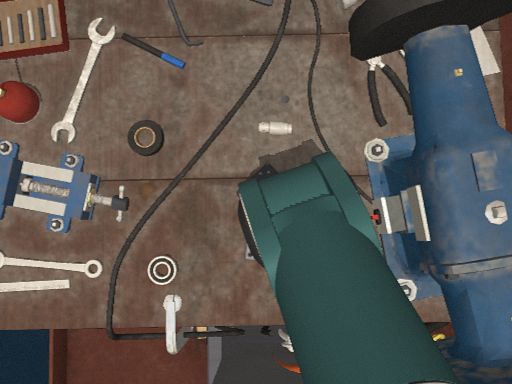

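Emit:
servo_tool --targets '[[[0,0,0],0],[[0,0,0],0],[[0,0,0],0],[[0,0,0],0],[[0,0,0],0],[[0,0,0],0],[[0,-10,0],0],[[0,-30,0],0],[[0,-60,0],0],[[0,-90,0],0],[[0,-115,0],0],[[0,-130,0],0],[[0,-130,0],0],[[0,-130,0],0]]' --fingers 1

```text
time_s: 7.83
tcp_pos: [0.4628, -0.0538, 0.1787]
tcp_rot: [-1.57, -0.002, -0.821]
ft_force: [-0.1, 0.4, -0.5]
finger_gap: 0.0939
```

```bash
python3 st.py
python3 - <<'E'
from bench import snapshot,finder
import cv2,pickle,numpy as np
for n in ("wrist","scene"):
    p=snapshot(n);pickle.dump(p,open(n+"4.pkl","wb"));cv2.imwrite(f"pics/{n}4.png",p["image"][:,:,::-1])
    if n=="wrist":
        cv2.imwrite("pics/wrist4z.png",cv2.resize(p["image"][50:240,160:410,::-1],None,fx=3.1,fy=3.1,interpolation=cv2.INTER_CUBIC))
E
```

```text
7.8333 [ 0.4628 -0.0538  0.1787] [ 0.744  0.234 -0.78   2.005  0.199  0.977  0.616] F [-0.1  0.4 -0.5] T [-0.01 -0.09 -0.01] gap 0.0938525666383181
jaw 42.956041434068496 tilt -0.9999987039093267
shift to grasp [ -0.4 129.7  -0.9] turn to 3.6 0.6868925035758061 turn to 42.7 0.004468766046023182
```

View pics/wrist4.png

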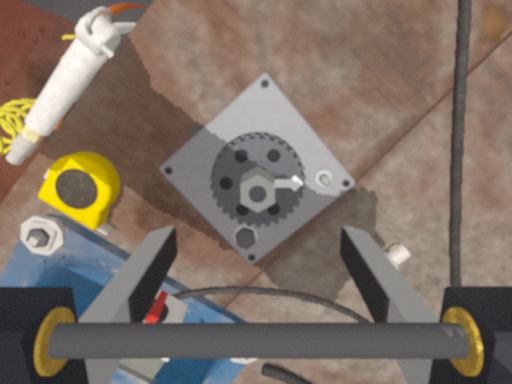

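View pics/wrist4z.png

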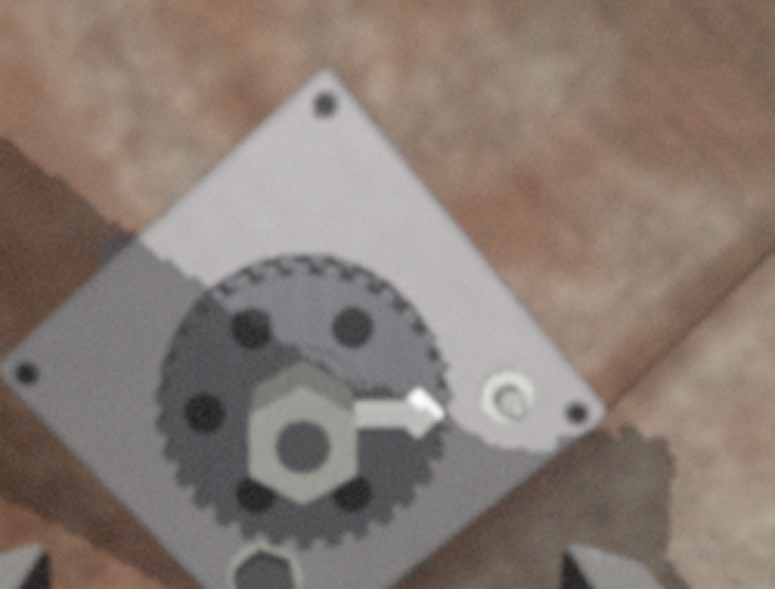

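Run:
```python
import pickle,numpy as np
from h import *
p=pickle.load(open("wrist4.pkl","rb"))
f=lambda x,y,z:hit(p,(x+.5)/3.1-.5+160,(y+.5)/3.1-.5+50,z)
hub=f(303,447,.076);tip=f(444,413,.041);base=f(358,416,.041);col=f(508,398,.015);top=f(512,402,.034)
hd=(f(27,374,.012)+f(577,412,.012))/2
for ax in(hub,hd):
  A=lambda q,a=ax:np.degrees(np.arctan2(*(q-a)[1::-1]))
  print(ax,"tip",A(tip),np.linalg.norm((tip-ax)[:2]),"bar",A(tip,base),"col",A(col),"top",A(top),np.linalg.norm((col-ax)[:2]))
```

```text
[ 0.46324486 -0.05401008  0.076     ] tip 43.905191838694414 0.04383692841171805 bar 44.96281193333903 col 42.2756252109654 top 45.11644000470924 0.06868000487469042
[ 0.46313289 -0.05380442  0.012     ] tip 43.60962587536866 0.04377556291202003 bar 44.96281193333903 col 42.08569067408948 top 44.922204824658984 0.06862488077100656
```

```bash
python3 -c "
import cv2;s=cv2.imread('pics/scene4.png');cv2.imwrite('pics/scene4z.png',cv2.resize(s[170:265,225:355],None,fx=6,fy=6,interpolation=cv2.INTER_CUBIC))"
```

```text
(no output)
```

View pics/scene4z.png

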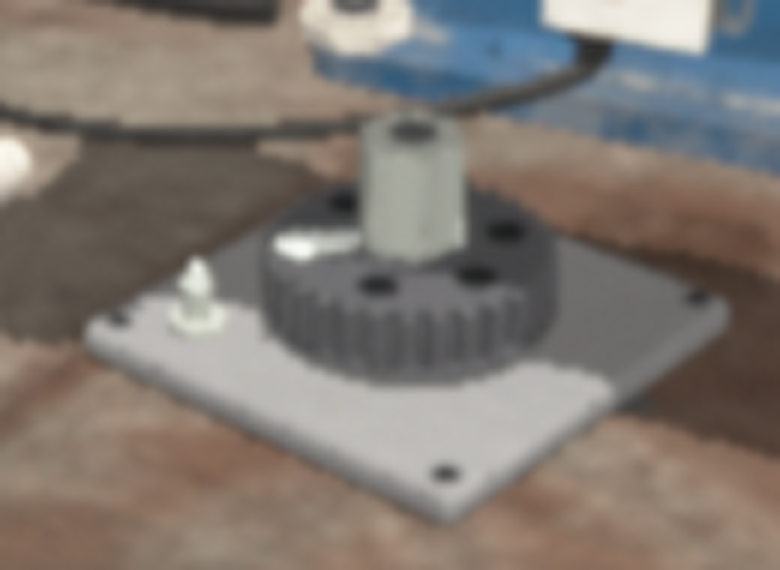

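Emit:
servo_tool --targets '[[[0,-35,0],0],[[0,-70,0],0],[[0,-110,0],0],[[-26,-120,20],0],[[-52,-120,40],0],[[-78,-120,60],0],[[-104,-120,80],0],[[-130,-120,100],0],[[-156,-120,120],0],[[-182,-120,140],0],[[-208,-120,160],0],[[-234,-120,180],0],[[-260,-120,200],0],[[-260,-120,200],0]]'

```text
time_s: 9.1
tcp_pos: [0.4292, 0.2787, 0.2971]
tcp_rot: [-1.571, 0.003, -0.814]
ft_force: [0.3, 0.8, 0.1]
finger_gap: 0.0936
```

```bash
python3 st.py
python3 - <<'E'
from bench import snapshot,finder
import cv2,pickle,numpy as np
p=snapshot("top");pickle.dump(p,open("top5.pkl","wb"));cv2.imwrite("pics/top5.png",p["image"][:,:,::-1])
cv2.imwrite("pics/top5z.png",cv2.resize(p["image"][175:270,240:340,::-1],None,fx=6,fy=6,interpolation=cv2.INTER_CUBIC))
E
```

```text
9.1 [0.4292 0.2787 0.2971] [ 0.256  0.261 -1.046  1.747  0.233  1.269 -0.088] F [0.3 0.8 0.1] T [ 0.05 -0.13  0.  ] gap 0.09360487308644773
jaw 43.37870537329959 tilt -0.9999942536570718
shift to grasp [ 265.3  247.3 -204.7] turn to 3.6 0.6942693809448378 turn to 42.7 0.011845643415054983
```

View pics/top5.png

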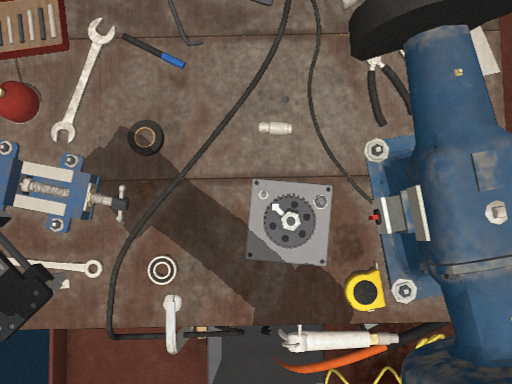

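View pics/top5z.png

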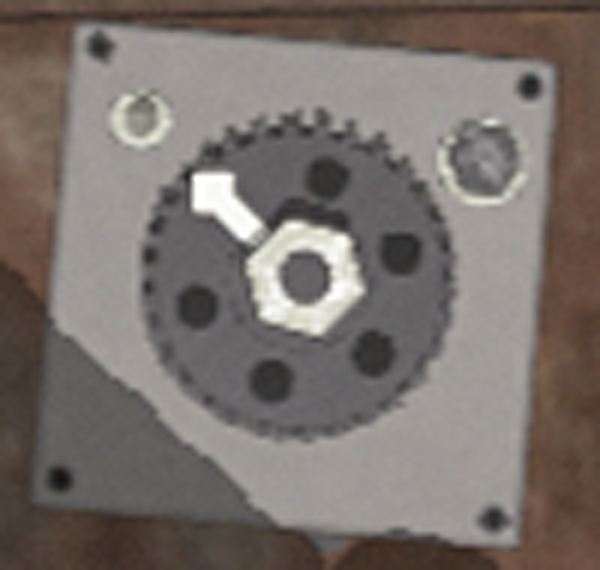

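Run:
```python
import pickle,cv2,numpy as np
from h import *
p=pickle.load(open("top5.pkl","rb"))
z=cv2.imread("pics/top5z.png").mean(2)
f=lambda c,h:hit(p,(c[0]+.5)/6-.5+240,(c[1]+.5)/6-.5+175,h)
def dark(c,r=16):
    x,y=c;w=np.clip(110-z[y-r:y+r+1,x-r:x+r+1],0,None);yy,xx=np.mgrid[y-r:y+r+1,x-r:x+r+1];return (w*xx).sum()/w.sum(),(w*yy).sum()/w.sum()
H=[f(dark(c),.012) for c in((100,46),(530,87),(492,518),(60,479))];ax1=np.mean(H,0)
hub=f((304,277),.076)
def bright(x0,x1,y0,y1,t):
    m=z[y0:y1,x0:x1]>t;n,l,st,ce=cv2.connectedComponentsWithStats(m.astype(np.uint8));i=1+st[1:,4].argmax();ys,xs=np.where(l==i);return xs+x0,ys+y0
xs,ys=bright(170,245,150,228,200)
Q=np.array([f((a,b),.041) for a,b in zip(xs,ys)]);Qc=Q.mean(0)
px,py=bright(100,185,80,160,185)
(cx,cy),r=cv2.minEnclosingCircle(np.stack([px,py],1).astype(np.float32));print("collar",cx,cy,r, px.mean(),py.mean())
dk=f((142,116),.034)
for ax in(ax1,hub,(ax1+hub)/2):
    A=lambda q:round(np.degrees(np.arctan2(*(q-ax)[1::-1])),2)
    print(ax,"arrow",A(Qc),"tip",A(f((191,178),.041)),"pin",A(f((cx,cy),.015)),"pintop",A(dk))
```

```text
collar 141.0 119.5 30.10408592224121 138.51750972762645 124.96206225680933
[ 0.46192932 -0.05393999  0.012     ] arrow 43.78 tip 45.74 pin 42.6 pintop 42.5
[ 0.46187021 -0.05385847  0.076     ] arrow 43.61 tip 45.61 pin 42.52 pintop 42.41
[ 0.46189976 -0.05389923  0.044     ] arrow 43.7 tip 45.67 pin 42.56 pintop 42.45
```

```bash
python3 -c "
from bench import close_job;print(close_job())"
```

```text
the job is handed in; nothing more can be done
None
```

I turned the pulley about 39° anticlockwise by its hub, so its arrow now points at the slim timing pin. I then opened the fingers, lifted clear and moved the arm away. The job was handed in at about 9.2 s, with nothing touching the pulley.

**Alignment:** before release, the gripped jaw read 42.95°. After release, the arrow measured about 43.6–43.9° in the wrist and top pictures. The pin measured 42–45° depending on view and height assumed, averaging about 43°. That puts the arrow within roughly 1° of the pin.

**Disagreement:** one hand-picked tip pixel in the top picture read 45.7°, about 3° off the pin. I put that down to the blurred arrowhead and did not correct for it.

**Forces:** the wrist force reached about 35 N as the fingers closed, because the jaws were slightly off-centre. I shifted them, and it was about 29 N at the end of the turn; the limit is 120 N. These are readings at the end of each move, so a brief peak in between would not show.

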